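# Start the flange nut on the grow-light hanger stud

### The arm

A 6-joint arm with a two-finger parallel gripper is mounted at the origin on the work surface. World frame = base frame: x ahead of the robot, y to its left, z up, the work surface at z = 0. Lengths are in m, angles in degrees, forces in N, time in s.
With the tool pointing down it reaches from about 0.3 to 0.75 m from the base axis. Payload 8.5 kg.
Tool frame: the origin (TCP) lies at the very end of the fingers, on their centre line; the grasp point (between the pads) lies 19 mm behind it; z points along the fingers, y is the direction in which the jaws open and shut (so a half turn about z gives the same grasp; the last joint's range is limited). The gripper opens to 85 mm and grips with 20 to 120 N. Pads are 22 mm wide; open, the fingers measure 114 mm over their backs; the gripper's body (76 mm by 85 mm) begins 54 mm behind the grasp point. The pads swing forward as they close: fully open they stand 13 mm farther back than shut.
Start: joints at [-87.966, 21.807, 74.336, -0, 83.858, -12.336], TCP at [0.136, -0.533, 0.231] pointing down, gripper open.
Joint ranges: [-178.18, 178.18], [-50.72, 133.34], [12.68, 142.11], [-81.47, 261.47], [9.98, 163.14], [-165.26, 165.26]. Speed limits (degrees/s): [136.94, 136.94, 180, 180, 180, 180].

### API

Orientations are given as a 3x3 rotation matrix whose columns are the frame's x, y, z axes.
In Python, from rig import status, vision, env gives the robot as it stands.
- The arm moves only by the tool send_rows, never from a script. Its argument "targets" is a list of rows, each a list of 7 numbers: the shift along the tool's x, y, z in units of 50 mm (1.0 is 50 mm), then the turn, a rotation vector about the tool's x, y, z in units of 8 degrees (1.0 is 8 degrees), then the finger opening in mm, from 0 to 85.4. A call has 1 to 5 rows; each row is the pose to reach, as a shift and turn from the pose commanded when the call began, along the tool's axes at that moment; what a row does not reach only later rows make up. A row lasts 1/8 s, in which the tool goes at most 62.5 mm and 10.7 degrees, less where a joint would pass 70% of its speed; a pose out of reach is approached as far as the arm can. A call with a gripper value outside its range is refused whole. The fingers move at their own pace and stop on an object; "grip_force" is the grip in N (left out, the last holds). Time passes only in rows, so rows that repeat a pose let the fingers close. It gives the time, the measured TCP pose, the force and the opening at its end, in the units of the state.
- status.observe(): the state, without advancing time (a new reading comes with each control period).
- vision.get_image(name): name is "side" or "top"; returns (picture, depth): 480x640x3 uint8, red, green, blue; 480x640 float32, m along the optical axis (not along the pixel's ray), 0 where there is no reading.
- vision.camera_model(name): a dict with "camera_matrix" (3x3 intrinsics, pixels), "dist" ([k1, k2, p1, p2, k3] as OpenCV has them; the pictures are not rectified), "view" (4x4, takes a point from world to camera coordinates). Camera axes: x right, y down, z forward; pixel columns grow to the right and rows downward; lengths in m; the calibration is good to about 2 mm. A picture is of the moment at which its call begins. camera_model takes no time and is no camera call.
- env.close_job(): hands the job in, once; it reports no verdict.
Trained networks look in the newest picture that a camera, given by its name, has taken for a name from the list of things; names that differ only in an ending like _2 or _b are one class to them, and where a whole thing is asked for, a point or a joint stands for the part that bears it (a point fixed in the world has none). Each returns a list of dicts, best first, with "p" (0 to 1); they miss things now and then, are a little off and sometimes report something else, mostly with a low value. They report only what shows in the picture. A call takes as long as a camera call. They do not tell look-alikes from the thing itself.
- vision.masks_of(camera, label): "pixels" (480x640 bool, what is visible of it) and "extent" ([left, top, right, bottom] in pixels, round what is visible of it).
The state is a dict: "time_s": time; "q": joint angles; "qvel": joint speeds; "joint_efforts": joint torques, N m; "position": TCP position; "tool_rot": TCP orientation; "ft_force": force on the tool from outside, world axes, zero at the start; "wrist_torque": the same for the moment, N m; "grip_width": finger opening in m.
Only numpy, scipy, OpenCV 4.12 (cv2) and the standard library are available. Lean on these libraries where they do the work, as an engineer would, in place of code of your own. Each camera call takes 0.05 s, during which the arm holds its last target.

### The job

Set the black flange nut, flange down, over the brass stud of the blue-grey light fitting so that its three yellow lugs first rest on the stud's brass lands, between the red stops and the gaps. Start the thread by backing the nut off gently anticlockwise (seen from above) until you feel it drop in, then turn it clockwise until its flange sits flat on the steel strap, and let go. Do not force it or disturb the cups, spare lampholder or screwdriver.

Things in the scene. Friction and masses are not known exactly. Their poses are not given: they have to be found in the camera images.
- nut: Loose black plastic hex flange nut, about 120 g, lying flange down on the bench. Hexagon 50 mm across flats, one flat facing its own x axis, the others every 60 degrees; 36 mm tall overall; the lowest 5 mm is a flange 66 mm across. Open bore 39 mm wide. Origin: centre of the underside, z up.
- nut_lugs (a point): Point on the nut's axis, 6 mm above its underside, level with the three yellow inner lugs, 120 degrees apart (one on its x axis). They leave a 27 mm circle free; each is 5.5 mm wide, its lowest edge about 4 mm above the nut's underside.
- fitting: Fixed blue-grey light fitting on the bench: a channel 90 mm wide (its x), its y from -70 to +210 mm, 45 mm high, with an upright white lampholder (top 93 mm) at y = +192 mm. Origin: on the bench under the axis of the upright brass stud, z up. Stud core 24 mm diameter, 36 mm over the threads.
- strap (a point): Point on the stud's axis level with the top of the steel strap (56 x 82 mm) round its foot, 49 mm above the bench: the nut's flange is to sit here. From the dropped-in position some 60 to 110 degrees clockwise bring it here, then 24 degrees more take up the play and the thread goes tight.
- stud_tip (a point): End of the stud on its axis, 79.5 mm above the bench. The plain tip, 12 mm wide at the end, widens over 8 mm to the 24 mm core. Right-hand thread, three starts, lead 24 mm a turn (3.8 mm per radian), 1.6 mm axial play. The stud does not turn.
- stud_top (a point): Point on the stud's axis, 65.5 mm above the bench, where the thread begins with three level lands, each 78 degrees long, red stop 3 mm high at its clockwise end, then a 42 degree gap. The stud's angle varies by 17 degrees either way and this pose does not tell it, but the fitting's x axis, and 120 degrees either side of it, always point at lands well clear of stops and gaps.
- stud_rest (a point): Point on the stud's axis, 61.5 mm above the bench: the nut's underside is about here when its lugs rest on the lands (nut's x axis along the fitting's, or 120 degrees either side). On the stops it stands 3 mm higher: lift and set it again. Turned clockwise there it runs into the stops and jams; the fingers can easily overload the thread so.
- stud_in (a point): Point on the stud's axis, 55 mm above the bench: the nut's underside is about here (54 to 56.5) once it has dropped in through the gaps, 25 to 75 degrees anticlockwise of the placing above. The window where it drops is about 10 degrees of turn; then it can turn no further anticlockwise.
- cup_a: Clear lidded seedling cup, 102 mm across the lid, 71 mm high, 220 g; leave alone. Origin: centre of the underside.
- cup_b: Another seedling cup just like it; leave alone. Origin: centre of the underside.
- spare_holder: Small white lampholder with a red contact, 34 x 16 x 48 mm high, standing loose; leave alone. Origin: centre of the underside.
- driver: Screwdriver lying on the bench; leave alone. It lies along its own x axis, handle to -x.
Mind the look-alikes: they are no part of the job. There is more than one size of the nut; the job needs the middle-sized.

How it is judged:
By the outcome, as a careful person would: the job done as asked, in the order asked, and still so for the second after the job is handed in, with the robot touching nothing.
It also fails if it takes over 64 s, if anything falls off the work surface, if the arm or the gripper's body presses on something with over 40 N, if the wrist force passes 120 N, or if a joint passes its speed limit or range.

## Working session

There is one attempt and no reset: what is moved stays moved. The work goes in short steps, Python scripts to look and compute and a tool call to move; the robot and the scene stay as the last step left them, time stands still between calls to the robot, and variables do not carry over. Pictures are saved under pics/ and viewed, and the job is handed in when it is done.

Besides the shell and the picture viewer there is one more tool, called after ">>>" by a JSON object that holds its "method" and its "body", one argument or row to a line. send_rows: Moves the arm, as the interface text tells. Its arguments: {"type":"object","properties":{"targets":{"type":"array","items":{"type":"array","items":{"type":"number"}}},"grip_force":{"type":"number"}},"required":["targets"]}

```bash
mkdir -p pics; ls; python3 - <<'E'
from rig import status, vision, env
import cv2,numpy as np
s=status.observe()
print(s)
for n in("side","top"):
    im,d=vision.get_image(n)
    cv2.imwrite(f"pics/{n}0.png",im[:,:,::-1]); np.savez(f"{n}0.npz",im=im,d=d)
    print(vision.camera_model(n))
    for l in("nut","fitting"):
        for r in vision.masks_of(n,l): print(n,l,r["p"],r["extent"],r["pixels"].sum())
E
```

```text
pics
{'time_s': 0.0, 'q': array([-8.79655787e+01,  2.18408167e+01,  7.43838900e+01, -2.57752003e-04,
        8.38594318e+01, -1.23343688e+01]), 'qvel': array([ 0.09782424,  0.11406518,  0.02630267, -0.05251307,  0.06249128,
        0.0173217 ]), 'joint_efforts': array([-2.83710369e-04, -4.48460448e+01, -2.31276870e+01, -1.78524551e-04,
        4.72665604e-03, -2.67210442e-05]), 'position': array([ 0.13648831, -0.53249276,  0.2307185 ]), 'tool_rot': array([[ 9.68718371e-01,  2.48162678e-01, -5.66014010e-05],
       [ 2.48162491e-01, -9.68717309e-01,  1.46741057e-03],
       [ 3.09325780e-04, -1.43555392e-03, -9.99998922e-01]]), 'ft_force': array([-0.04854361, -0.4576885 ,  0.44113997]), 'wrist_torque': array([ 0.00742161, -0.04771726,  0.01452759]), 'grip_width': 0.08576475415558586}
{'camera_matrix': array([[600.75620542,   0.        , 324.75141606],
       [  0.        , 600.75620542, 236.97638181],
       [  0.        ,   0.        ,   1.        ]]), 'dist': array([0.05052136, 0.        , 0.        , 0.        , 0.        ]), 'view': array([[ 0.989968  , -0.13941645, -0.02294377, -
[... 489 characters left out ...]
41
{'camera_matrix': array([[461.39602455,   0.        , 320.61220447],
       [  0.        , 461.39602455, 236.37976066],
       [  0.        ,   0.        ,   1.        ]]), 'dist': array([-0.04784545,  0.        ,  0.        ,  0.        ,  0.        ]), 'view': array([[ 0.01790374, -0.99973145, -0.01471373, -0.12051233],
       [-0.98724416, -0.01534777, -0.15847214,  0.58892936],
       [ 0.15820376,  0.01736329, -0.98725381,  0.85472429],
       [ 0.        ,  0.        ,  0.        ,  1.        ]])}
top nut 0.91 [329.7, 239.6, 356.6, 265.4] 324
top nut 0.79 [433.8, 246.5, 479.3, 286.7] 1148
top nut 0.6 [384.9, 249.4, 416.2, 281.8] 627
top fitting 0.93 [104.7, 243.4, 259.9, 302.1] 6792
```

View pics/side0.png

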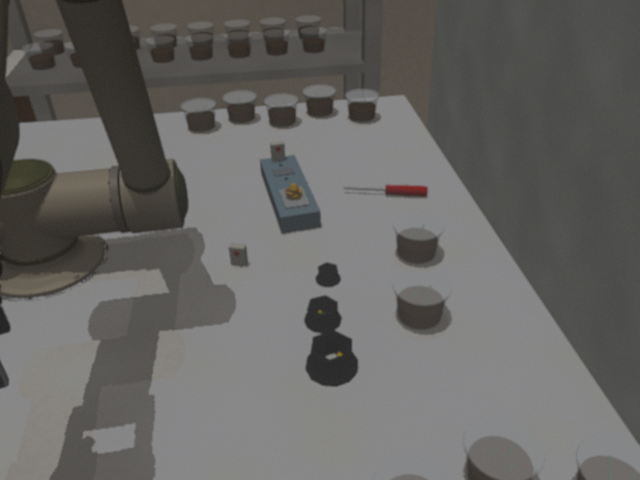

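View pics/top0.png

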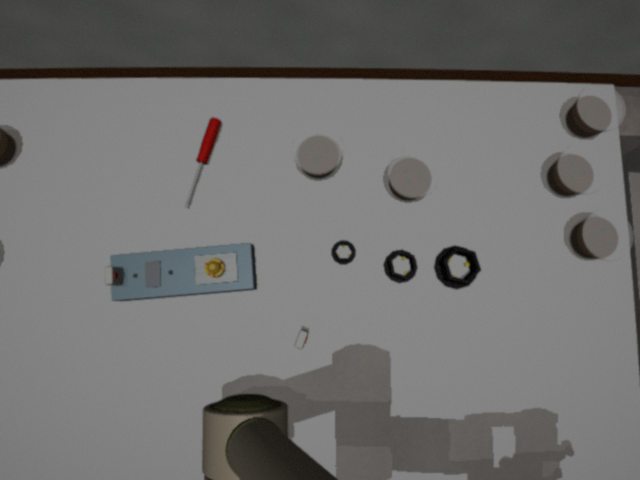

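```bash
python3 - <<'E'
import cv2
a=cv2.imread('pics/top0.png'); cv2.imwrite('pics/topc.png',cv2.resize(a[215:315,90:290],None,fx=4,fy=4,interpolation=cv2.INTER_CUBIC))
cv2.imwrite('pics/topn.png',cv2.resize(a[225:310,315:505],None,fx=4,fy=4,interpolation=cv2.INTER_CUBIC))
a=cv2.imread('pics/side0.png'); cv2.imwrite('pics/sidec.png',cv2.resize(a[250:400,280:400],None,fx=4,fy=4,interpolation=cv2.INTER_CUBIC))
E
```

```text
(no output)
```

View pics/topc.png

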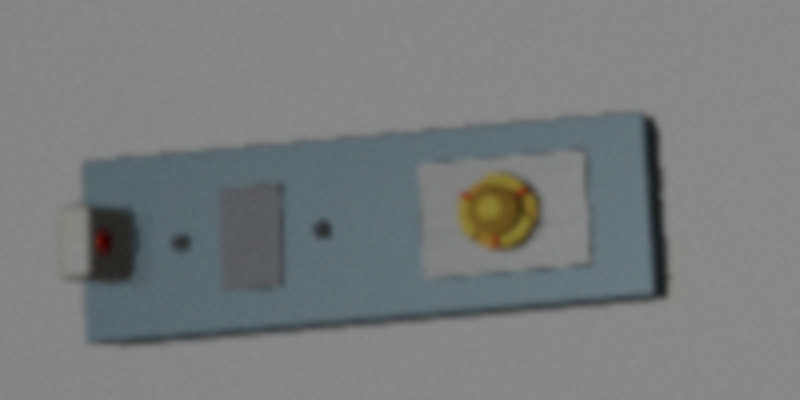

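View pics/topn.png

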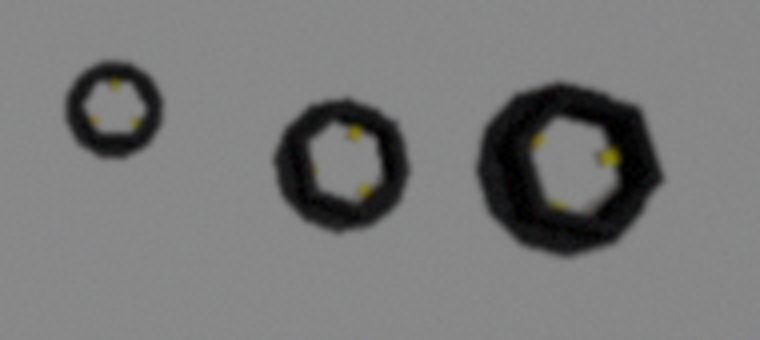

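View pics/sidec.png

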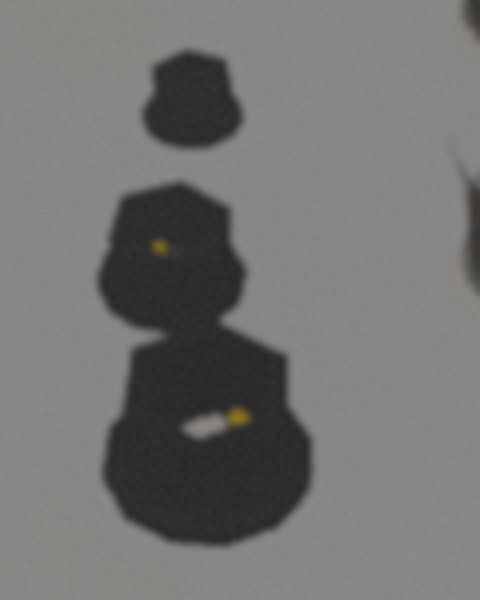

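The nuts in the top view are small at (343,252), middle at (400,266) and large at (457,267). The middle one's flange spans about 33 px, or roughly 65 mm, which matches the 66 mm given. Next I fit the poses.

```bash
cat > h.py <<'E'
import numpy as np,cv2
from rig import status,vision,env
def proj(n,P):
    c=vision.camera_model(n);V=c["view"];r,_=cv2.Rodrigues(V[:3,:3])
    return cv2.projectPoints(np.asarray(P,float).reshape(-1,3),r,V[:3,3],c["camera_matrix"],c["dist"])[0].reshape(-1,2)
def ray(n,uv,z):
    c=vision.camera_model(n);V=c["view"]
    u=cv2.undistortPoints(np.asarray(uv,float).reshape(-1,1,2),c["camera_matrix"],c["dist"]).reshape(-1,2)
    d=np.c_[u,np.ones(len(u))]@V[:3,:3]; o=-V[:3,:3].T@V[:3,3]
    return o+d*((z-o[2])/d[:,2])[:,None]
def cloud(n,d,m):
    c=vision.camera_model(n);V=c["view"];v,u=np.nonzero(m&(d>0));z=d[v,u]
    p=cv2.undistortPoints(np.c_[u,v].astype(float).reshape(-1,1,2),c["camera_matrix"],c["dist"]).reshape(-1,2)
    return (np.c_[p*z[:,None],z]-V[:3,3])@V[:3,:3]
def ring(r,z,n=48,a0=0):
    a=np.linspace(0,2*np.pi,n,endpoint=False)+a0
    return np.c_[r*np.cos(a),r*np.sin(a),np.full(n,z)]
def pose(P,x,y,yaw,z=0):
    c,s=np.cos(yaw),np.sin(yaw);return P@np.array([[c,s,0],[-s,c,0],[0,0,1]])+[x,y,z]
SS=8
def sil(n,P,parts,box):
    l,t,r,b=box;m=np.zeros(((b-t)*SS,(r-l)*SS),np.uint8)
    for q in parts:
        uv=(proj(n,q)+0.5-[l,t])*SS
        cv2.fillConvexPoly(m,cv2.convexHull(uv.astype(np.float32)).round().astype(int),255)
    return cv2.resize(m,(r-l,b-t),interpolation=cv2.INTER_AREA)/255.
NF=np.r_[ring(.033,0),ring(.033,.005)]
NH=np.r_[ring(.025/np.cos(np.pi/6),.005,6,np.pi/6),ring(.025/np.cos(np.pi/6),.036,6,np.pi/6)]
E
cat > fit.py <<'E'
from h import *
from scipy.optimize import minimize
T=np.load('top0.npz');S=np.load('side0.npz')
im={'top':T['im'].astype(float).max(2),'side':S['im'].astype(float).max(2)}
lug=np.array([[354,133],[365,190],[314,171]])/4+[315,225]-.375
w=ray('top',lug,.008);print('lugs',w)
c=w.mean(0);print(c,np.degrees(np.arctan2(w[:,1]-c[1],w[:,0]-c[0])),np.hypot(*(w-c)[:,:2].T))
box={'top':(378,242,424,290),'side':(298,288,348,331)}
def obs(n):
    l,t,r,b=box[n];g=im[n][t:b,l:r];bg=np.percentile(g,85);fg=np.percentile(g,5);return np.clip((bg-g)/(bg-fg),0,1)
O={n:obs(n) for n in box}
def cost(p,ns):
    e=0
    for n in ns:
        m=sil(n,None,[pose(NF,*p[:2],p[2]),pose(NH,*p[:2],p[2])],box[n])
        w=np.ones_like(m)
        if n=='top':
            k=proj(n,[[p[0],p[1],.02]])[0]-[box[n][0],box[n][1]];yy,xx=np.mgrid[:m.shape[0],:m.shape[1]];w=np.hypot(xx-k[0],yy-k[1])>12
        e+=(w*(m-O[n])**2).sum()
    return e
for ns in (['top'],['side'],['top','side']):
    best=min((minimize(cost,[c[0],c[1],np.radians(a)],args=(ns,),method='Nelder-Mead',options=dict(initial_simplex=[[c[0],c[1],np.radians(a)],[c[0]+.004,c[1],np.radians(a)],[c[0],c[1]+.004,np.radians(a)],[c[0],c[1],np.radians(a+15)]])) for a in (0,20,40)),key=lambda r:r.fun)
    print(ns,best.x[:2],np.degrees(best.x[2])%60,best.fun)
E
python3 fit.py
python3 - <<'E'
from h import *
T=np.load('top0.npz');d=T['d'];i=T['im'].astype(int)
# fitting: blue mask
m=(i[:,:,2]-i[:,:,0]>12); m[:,:100]=0;m[:,270:]=0;m[:230]=0;m[310:]=0
P=cloud('top',d,m);print(len(P),np.percentile(P[:,2],[5,25,50,75,95]))
# stud corners by crop eyeballing: top corners 
uv=np.array([[84,161],[645,114],[657,295],[88,342]])/4+[90,215]-.375
w=ray('top',uv,.045);print(w); 
uv=np.array([[491,208]])/4+[90,215]-.375; print('tip',ray('top',uv,.0795))
uv=np.array([[417,163],[583,151],[591,265],[427,277]])/4+[90,215]-.375
w2=ray('top',uv,.049);print('strap',w2,w2.mean(0))
for e in ((0,1),(3,2),):print(np.degrees(np.arctan2(*(w[e[1]]-w[e[0]])[1::-1])),np.linalg.norm(w[e[1]]-w[e[0]]),'strap',np.degrees(np.arctan2(*(w2[e[1]]-w2[e[0]])[1::-1])),np.linalg.norm(w2[e[1]]-w2[e[0]]))
for e in ((0,3),(1,2)):print(np.linalg.norm(w[e[1]]-w[e[0]]))
for u,v in ((213,267),(214,267),(215,268),(400,266),(300,200)):print(d[v,u])
E
```

```text
lugs [[ 0.55561199 -0.27732872  0.008     ]
 [ 0.52689821 -0.28258762  0.008     ]
 [ 0.53607217 -0.25701985  0.008     ]]
[ 0.53952746 -0.27231206  0.008     ] [ -17.32233424 -140.8670972   102.73222875] [0.01684871 0.01628143 0.01567772]
['top'] [ 0.54000974 -0.27141811] 33.98989619348202 13.274604359102446
['side'] [ 0.53967074 -0.26922763] 43.58546964762227 16.9329552687675
['top', 'side'] [ 0.53973495 -0.27076131] 42.3307374197268 38.60341052149889
4550 [0.0434537  0.04508818 0.04613898 0.04718892 0.04864304]
[[0.54758692 0.3035417  0.045     ]
 [0.57554886 0.02558878 0.045     ]
 [0.48757015 0.01616743 0.045     ]
 [0.45909638 0.29381397 0.045     ]]
tip [[0.5250499  0.09026902 0.0795    ]]
strap [[0.54908049 0.13554862 0.049     ]
 [0.5563351  0.05441989 0.049     ]
 [0.50116063 0.04799575 0.049     ]
 [0.49386757 0.1273577  0.049     ]] [0.52511094 0.09133049 0.049     ]
-84.25539597856921 0.2793558602240769 strap -84.89014629905795 0.08145244251685357
-84.14455851381564 0.27910277740359285 strap -84.74948206981676 0.07969635213798776
0.08902361316580779
0.08848172722015123
0.86115736
0.86209136
0.86056554
0.93573874
0.9569988
```

Fitting: stud axis at about (0.525, 0.0905), with x axis at 5.8°. The channel measures 279 x 89 mm, which matches. 

Nut: at about (0.540, -0.271), with a lug axis at -18°. Jaws along -18° keep the fingers clear of the other two nuts. I'll move in now.

>>> {"method": "send_rows", "body": {
  "targets": [
    [1.0,-0.34,0,0,0,-0.8,85],
    [2.0,-0.68,0,0,0,-1.6,85],
    [3.0,-1.02,0,0,0,-2.4,85],
    [4.0,-1.36,0,0,0,-3.2,85],
    [5.0,-1.7,0,0,0,-4.0,85]
  ],
  "grip_force": 30
}}

```text
time_s: 0.92
position: [0.3589, -0.3873, 0.2314]
tool_rot: [[0.687, 0.726, 0.0], [0.726, -0.687, -0.0], [0.0, 0.0, -1.0]]
ft_force: [-0.5, -0.5, 0.8]
grip_width: 0.0848
```

```bash
cat > go.py <<'E'
import sys;from h import *
def rel(x,y,z,psi):
    s=status.observe();R=s['tool_rot'];p=s['position']
    d=R.T@(np.array([x,y,z])-p)/.05
    cur=np.degrees(np.arctan2(R[1,0],R[0,0]));print('t',s['time_s'],'pos',p.round(4),'psi',cur.round(2),'q6',s['q'][5].round(1),'tilt',R[:2,2].round(4))
    print('units',d.round(3),'rz',round(-((psi-cur+180)%360-180)/8,3),'F',s['ft_force'].round(2),'M',s['wrist_torque'].round(3),'w',s['grip_width'].round(4))
if __name__=='__main__':rel(*map(float,sys.argv[1:5]))
E
python3 go.py .540 -.271 .12 72
```

```text
t 0.925 pos [ 0.3589 -0.3873  0.2314] psi 46.57 q6 -16.6 tilt [ 0.0001 -0.0001]Traceback (most recent call last):
  File "go.py", line 7, in <module>
    if __name__=='__main__':rel(*map(float,sys.argv[1:5]))
                            ~~~^^^^^^^^^^^^^^^^^^^^^^^^^^^
  File "go.py", line 6, in rel
    print('units',d.round(3),'rz',round(-((psi-cur+180)%360-180)/8,3),'F',s['ft_force'].round(2),'M',s['wrist_torque'].round(3),'w',s['grip_width'].round(4))
                                                                                                                                    ^^^^^^^^^^^^^^^^^^^^^
AttributeError: 'float' object has no attribute 'round'
```

```bash
sed -i "s/s\['grip_width'\].round(4)/round(float(s['grip_width']),4)/" go.py
python3 go.py .540 -.271 .12 72
```

```text
t 0.925 pos [ 0.3589 -0.3873  0.2314] psi 46.57 q6 -16.6 tilt [ 0.0001 -0.0001]
units [4.179 1.032 2.228] rz -3.179 F [-0.53 -0.53  0.78] M [-0.015 -0.012  0.048] w 0.0848
```

>>> {"method": "send_rows", "body": {
  "targets": [
    [1.0,0.25,0.5,0,0,-0.8,85],
    [2.0,0.5,1.0,0,0,-1.6,85],
    [3.0,0.75,1.5,0,0,-2.4,85],
    [4.18,1.03,2.0,0,0,-3.18,85],
    [4.18,1.03,2.2,0,0,-3.18,85]
  ]
}}

```text
time_s: 1.55
position: [0.5409, -0.27, 0.1195]
tool_rot: [[0.307, 0.952, -0.001], [0.952, -0.307, 0.002], [0.001, -0.002, -1.0]]
ft_force: [-0.7, -0.8, -0.6]
grip_width: 0.0848
```

```bash
python3 go.py .540 -.271 .007 72; python3 - <<'E'
from h import *
a,d=vision.get_image('top');b,_=vision.get_image('side')
np.savez('t1.npz',a=a,d=d,b=b)
cv2.imwrite('pics/m1.png',np.hstack([cv2.resize(a[200:330,330:480,::-1],None,fx=2.6,fy=2.6),cv2.resize(b[215:345,255:405,::-1],None,fx=2.6,fy=2.6)]))
E
```

```text
t 1.55 pos [ 0.5409 -0.27    0.1195] psi 72.1 q6 -19.9 tilt [-0.0013  0.0016]
units [-0.028 -0.007  2.249] rz 0.013 F [-0.65 -0.76 -0.59] M [-0.011  0.02  -0.045] w 0.0848
```

View pics/m1.png

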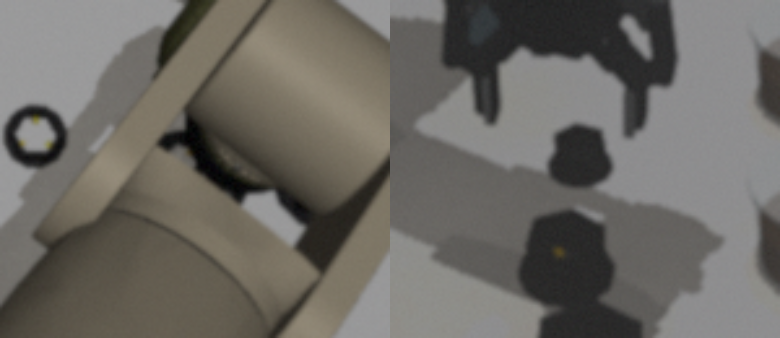

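>>> {"method": "send_rows", "body": {
  "targets": [
    [-0.02,0,0.6,0,0,0,85],
    [-0.02,0,1.2,0,0,0,85],
    [-0.02,0,1.7,0,0,0,85],
    [-0.02,0,2.1,0,0,0,85],
    [-0.02,0,2.24,0,0,0,85]
  ]
}}

```text
time_s: 2.28
position: [0.5378, -0.2747, 0.0092]
tool_rot: [[0.314, 0.949, -0.001], [0.949, -0.314, 0.0], [0.0, -0.001, -1.0]]
ft_force: [-0.2, -1.1, -0.6]
grip_width: 0.0851
```

```bash
python3 go.py .540 -.271 .007 72; python3 - <<'E'
from h import *
b,_=vision.get_image('side')
print(status.observe()['q'])
cv2.imwrite('pics/m2.png',cv2.resize(b[215:365,235:425,::-1],None,fx=4,fy=4,interpolation=cv2.INTER_CUBIC))
E
```

```text
t 2.275 pos [ 0.5378 -0.2747  0.0092] psi 71.68 q6 -19.9 tilt [-0.0005  0.0002]
units [0.083 0.018 0.045] rz -0.04 F [-0.22 -1.13 -0.58] M [0.004 0.059 0.018] w 0.0851
[-3.82471284e+01  4.04654622e+01  8.13108518e+01 -8.09704168e-03
  5.82658186e+01 -1.99463855e+01]
```

View pics/m2.png

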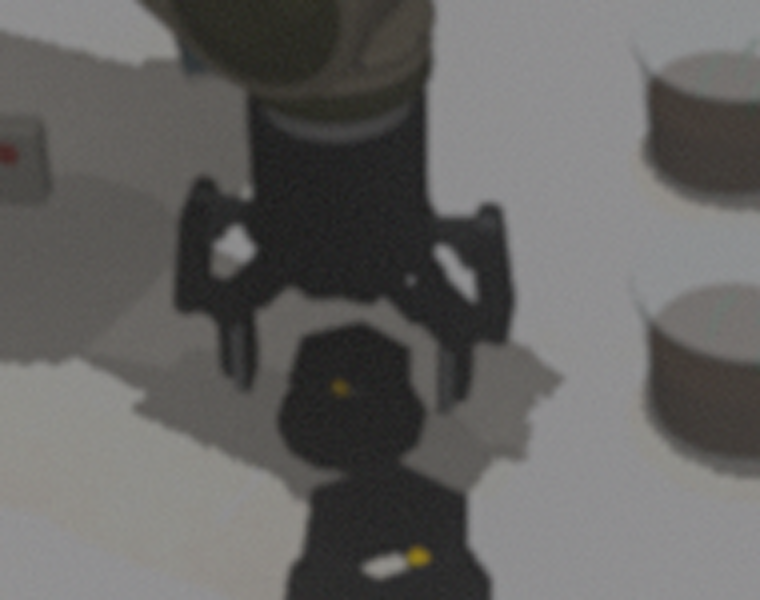

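>>> {"method": "send_rows", "body": {
  "targets": [
    [0.08,0.02,0.04,0,0,0,85],
    [0.08,0.02,0.04,0,0,0,85],
    [0.08,0.02,0.04,0,0,0,85]
  ]
}}

```text
time_s: 2.7
position: [0.5412, -0.2702, 0.0079]
tool_rot: [[0.312, 0.95, 0.001], [0.95, -0.312, -0.001], [-0.0, 0.001, -1.0]]
ft_force: [-0.3, -0.2, 0.4]
grip_width: 0.0851
```

```bash
python3 go.py .540 -.271 .007 72
```

```text
t 2.7 pos [ 0.5412 -0.2702  0.0079] psi 71.82 q6 -19.6 tilt [ 0.0008 -0.0006]
units [-0.022 -0.017  0.019] rz -0.022 F [-0.32 -0.21  0.39] M [-0.001 -0.048  0.009] w 0.0851
```

>>> {"method": "send_rows", "body": {
  "targets": [
    [0,0,0,0,0,0,40],
    [0,0,0,0,0,0,40],
    [0,0,0,0,0,0,40],
    [0,0,0,0,0,0,40],
    [0,0,0,0,0,0,40]
  ],
  "grip_force": 30
}}

```text
time_s: 3.32
position: [0.5411, -0.2702, 0.0075]
tool_rot: [[0.312, 0.95, 0.0], [0.95, -0.312, -0.0], [-0.0, 0.0, -1.0]]
ft_force: [0.3, 0.9, 3.6]
grip_width: 0.0498
```

```bash
python3 go.py .525 .0905 .16 96; python3 go.py .525 .0905 .16 96; python3 - <<'E'
from h import *
b,_=vision.get_image('side')
cv2.imwrite('pics/m3.png',cv2.resize(b[215:365,235:425,::-1],None,fx=4,fy=4,interpolation=cv2.INTER_CUBIC))
E
```

```text
t 3.325 pos [ 0.5411 -0.2702  0.0075] psi 71.81 q6 -19.5 tilt [ 0.0003 -0.0002]
units [ 6.753 -2.556 -3.051] rz -3.024 F [0.32 0.89 3.64] M [ 0.04   0.102 -0.036] w 0.0498
t 3.325 pos [ 0.5411 -0.2702  0.0075] psi 71.81 q6 -19.5 tilt [ 0.0003 -0.0002]
units [ 6.753 -2.556 -3.051] rz -3.024 F [0.32 0.89 3.64] M [ 0.04   0.102 -0.036] w 0.0498
```

View pics/m3.png

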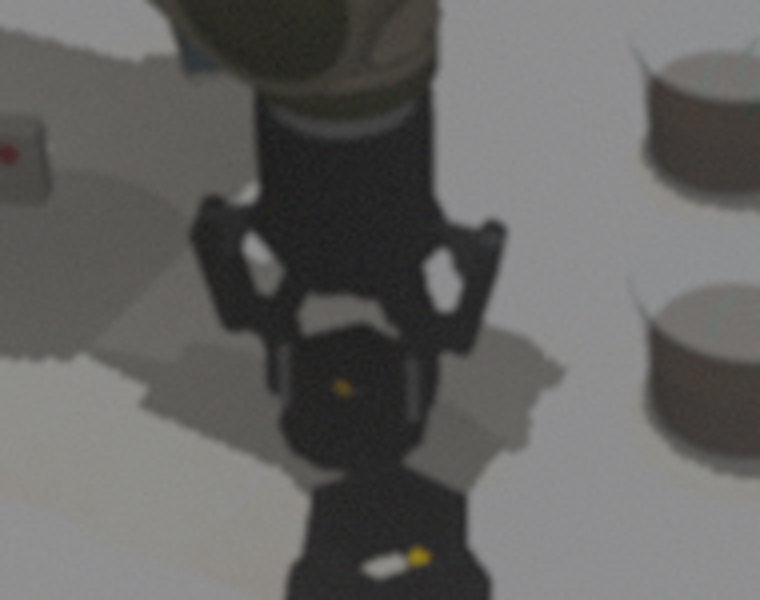

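>>> {"method": "send_rows", "body": {
  "targets": [
    [0,0,-0.2,0,0,0,40],
    [0,0,-0.8,0,0,0,40],
    [0,0,-1.6,0,0,0,40],
    [0,0,-2.4,0,0,0,40],
    [0,0,-3.05,0,0,0,40]
  ]
}}

```text
time_s: 4.0
position: [0.5408, -0.27, 0.1618]
tool_rot: [[0.312, 0.95, 0.001], [0.95, -0.312, -0.0], [-0.0, 0.001, -1.0]]
ft_force: [1.3, 0.4, -1.8]
grip_width: 0.0496
```

>>> {"method": "send_rows", "body": {
  "targets": [
    [0.7,-0.26,0,0,0,-0.4,40],
    [1.6,-0.6,0,0,0,-0.8,40],
    [2.6,-0.97,0,0,0,-1.2,40],
    [3.6,-1.35,0,0,0,-1.6,40],
    [4.6,-1.73,0,0,0,-2.1,40]
  ]
}}

```text
time_s: 4.62
position: [0.5301, -0.0229, 0.1601]
tool_rot: [[0.022, 1.0, -0.0], [1.0, -0.022, 0.0], [0.0, -0.0, -1.0]]
ft_force: [0.8, -0.5, -1.4]
grip_width: 0.0496
```

```bash
python3 go.py .525 .0905 .16 96
```

```text
t 4.625 pos [ 0.5301 -0.0229  0.1601] psi 88.72 q6 -14.0 tilt [-0.0001  0.0001]
units [ 2.265e+00 -1.520e-01  2.000e-03] rz -0.91 F [ 0.76 -0.51 -1.41] M [ 0.001 -0.044 -0.   ] w 0.0496
```

>>> {"method": "send_rows", "body": {
  "targets": [
    [0.8,-0.05,0,0,0,-0.4,40],
    [1.6,-0.1,0,0,0,-0.7,40],
    [2.1,-0.15,0,0,0,-0.91,40],
    [2.27,-0.15,0,0,0,-0.91,40],
    [2.27,-0.15,0,0,0,-0.91,40]
  ]
}}

```text
time_s: 5.25
position: [0.5259, 0.0889, 0.1599]
tool_rot: [[-0.102, 0.995, -0.0], [0.995, 0.102, -0.0], [-0.0, -0.0, -1.0]]
ft_force: [0.7, 0.2, -1.4]
grip_width: 0.0495
```

```bash
python3 go.py .525 .0905 .16 96; python3 - <<'E'
from h import *
b,_=vision.get_image('side');a,d=vision.get_image('top')
np.savez('t2.npz',a=a,b=b,d=d)
cv2.imwrite('pics/m4.png',np.hstack([cv2.resize(b[110:260,220:350,::-1],(520,600),interpolation=cv2.INTER_CUBIC),cv2.resize(a[200:350,140:270,::-1],(260,300))if 0 else cv2.copyMakeBorder(cv2.resize(a[200:350,140:270,::-1],(260,300)),0,300,0,0,0)]))
E
```

```text
t 5.25 pos [0.5259 0.0889 0.1599] psi 95.88 q6 -9.0 tilt [-0.     -0.0002]
units [ 0.034 -0.014 -0.002] rz -0.015 F [ 0.7   0.18 -1.45] M [ 0.011 -0.051 -0.019] w 0.0495
```

View pics/m4.png

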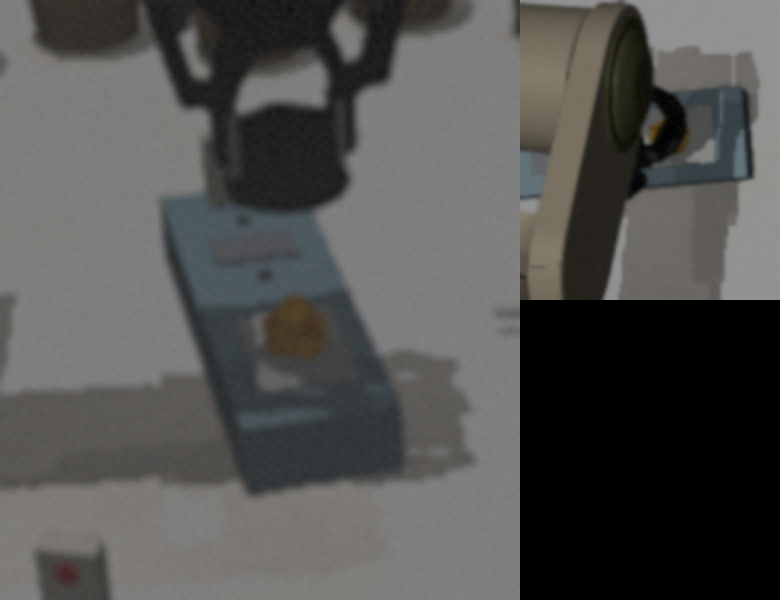

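```bash
cat > fit2.py <<'E'
from h import *
from scipy.optimize import minimize
D=np.load('t2.npz');b=D['b'].astype(float)
g=b.max(2);box=(265,150,320,172);l,t,r,bb=box
O=np.clip((95-g[t:bb,l:r])/(95-42),0,1);print(np.percentile(g[t:bb,l:r],[2,50]))
z=.1599-.0075;yaw=np.radians(6)
W=np.ones_like(O)
def model(x,y):return sil('side',None,[pose(NF,x,y,yaw,z),pose(NH,x,y,yaw,z)],box)
f=lambda p:((model(*p)-O)**2).sum()
x0=[.5255,.090]
R=minimize(f,x0,method='Nelder-Mead',options=dict(initial_simplex=[x0,[.530,.09],[.525,.095]]));print('nut side',R.x,R.fun)
print((model(*R.x)-O).round(1)[::2,::3])
# stud in side0: brass pixels vs predicted
s=np.load('side0.npz')['im'].astype(int)
m=(s[...,0]-s[...,2]>40)&(s[...,1]-s[...,2]>10);m[:170]=0;m[215:]=0;m[:,:270]=0;m[:,320:]=0
v,u=np.nonzero(m);print('brass',u.min(),u.max(),v.min(),v.max(),u.mean(),v.mean())
def studpts(x,y):return [np.r_[ring(.006,.0795),ring(.012,.0715)]+[x,y,0],np.r_[ring(.012,.0715),ring(.012,.049)]+[x,y,0],np.r_[ring(.018,.0655),ring(.018,.052)]+[x,y,0]]
box2=(275,175,312,210);l,t,r,bb=box2
O2=m[t:bb,l:r].astype(float)
f2=lambda p:((sil('side',None,studpts(*p),box2)-O2)**2).sum()
x0=[.525,.0905];R=minimize(f2,x0,method='Nelder-Mead',options=dict(initial_simplex=[x0,[.530,.09],[.525,.095]]));print('stud side',R.x,R.fun)
s=np.load('top0.npz')['im'].astype(int)
m=(s[...,0]-s[...,2]>40);m[:255]=0;m[282:]=0;m[:,:200]=0;m[:,230:]=0
box3=(200,253,232,284);l,t,r,bb=box3;O3=m[t:bb,l:r].astype(float)
f3=lambda p:((sil('top',None,studpts(*p),box3)-O3)**2).sum()
R=minimize(f3,x0,method='Nelder-Mead',options=dict(initial_simplex=[x0,[.530,.09],[.525,.095]]));print('stud top',R.x,R.fun,O3.sum())
E
python3 fit2.py
```

```text
[32. 93.]
nut side [0.52312296 0.09280951] 29.817005453854385
[[ 0.   0.  -0.4 -0.9 -0.7  0.   0.   0.   0.   0.   0.   0.   0.  -0.5
   0.   0.   0.   0.   0. ]
 [ 0.   0.  -0.2 -0.7  0.2  0.   0.   0.   0.   0.   0.   0.   0.   0.
   0.   0.   0.   0.   0. ]
 [ 0.   0.  -0.1 -0.5  0.1  0.   0.   0.   0.   0.   0.   0.   0.   0.
  -0.2  0.   0.   0.   0. ]
 [ 0.   0.  -0.1 -0.6  0.   0.   0.   0.   0.   0.   0.   0.   0.   0.
   0.   0.   0.   0.   0. ]
 [ 0.   0.  -0.2 -0.5  0.   0.   0.   0.   0.   0.   0.   0.   0.   0.
   0.   0.   0.   0.   0. ]
 [ 0.  -0.  -0.2 -0.6 -0.4  0.   0.   0.   0.   0.   0.   0.   0.2  0.
   0.   0.   0.   0.   0. ]
 [ 0.   0.  -0.1 -0.2 -0.2 -0.3  0.2  0.3  0.1  0.1  0.1 -0.2  0.   0.
   0.   0.   0.   0.   0. ]
 [-0.   0.   0.   0.   0.  -0.5 -0.1 -0.1 -0.1 -0.1 -0.1  0.   0.   0.
   0.   0.   0.   0.   0. ]
 [-0.   0.   0.   0.   0.  -0.3 -0.  -0.  -0.  -0.   0.   0.   0.   0.
   0.   0.   0.   0.   0. ]
 [ 0.   0.  -0.  -0.1 -0.  -0.  -0.1 -0.1 -0.2 -0.1 -0.  -0.   0.   0.
   0.   0.   0.   0.   0. ]
 [ 0.   0.   0.  -0.2 -0.2 -0.2 -0.2 -0.2 -0.2 -0.2 -0.  -0.   0.   0.
   0.   0.   0.   0.   0. ]]
brass 286 300 184 197 293.06060606060606 189.94949494949495
stud side [0.52458598 0.10046996] 95.05925413302577
stud top [0.52574017 0.09239987] 18.35035755478662 286.0
```

```bash
cat > fit3.py <<'E'
exec(open('fit2.py').read().split("z=.1599")[0].replace("(95-g[t:bb,l:r])/(95-42)","(68-g[t:bb,l:r])/(68-44)"))
z=.1599-.0075;yaw=np.radians(6)
def model(x,y):return sil('side',None,[pose(NF,x,y,yaw,z),pose(NH,x,y,yaw,z)],box)
f=lambda p:((model(*p)-O)**2).sum()
x0=[.5255,.090];R=minimize(f,x0,method='Nelder-Mead',options=dict(initial_simplex=[x0,[.530,.09],[.525,.095]]));print('nut side',R.x,R.fun);N=R.x
s=np.load('side0.npz')['im'].astype(float)
m=(s[...,0]/(s[...,2]+1)>1.25).astype(np.uint8)
box2=(275,178,312,206);l,t,r,bb=box2;O2=m[t:bb,l:r].astype(float)
def studpts(x,y):return [np.r_[ring(.006,.0795),ring(.012,.0715)]+[x,y,0],np.r_[ring(.012,.0715),ring(.012,.049)]+[x,y,0],np.r_[ring(.018,.0655),ring(.018,.052)]+[x,y,0]]
f2=lambda p:((sil('side',None,studpts(*p),box2)-O2)**2).sum()
x0=[.525,.0905];R=minimize(f2,x0,method='Nelder-Mead',options=dict(initial_simplex=[x0,[.530,.09],[.525,.095]]));print('stud side',R.x,R.fun,O2.sum());Sx=R.x
k=8
im=cv2.resize(D['b'][140:215,265:325,::-1],None,fx=k,fy=k,interpolation=cv2.INTER_CUBIC);i2=cv2.resize(np.load('side0.npz')['im'][140:215,265:325,::-1],None,fx=k,fy=k,interpolation=cv2.INTER_CUBIC)
def dr(I,P,c):
    uv=((proj('side',P)+.5-[265,140])*k).astype(np.float32);cv2.polylines(I,[cv2.convexHull(uv).round().astype(int)],True,c,1)
I=cv2.convertScaleAbs(np.hstack([im,i2]),alpha=1.5)
dr(I,pose(NF,.5255,.0895,yaw,z),(0,255,0));dr(I,pose(NF,*N,yaw,z),(0,0,255))
J=I[:,480:].copy()
for q in studpts(.525,.0905):dr(J,q,(0,255,0))
I[:,480:]=J
cv2.imwrite('pics/ov.png',I[:,:].copy() if I.shape[1]<=800 else cv2.resize(I,(800,500)))
E
python3 fit3.py
```

```text
[32. 93.]
nut side [0.52347238 0.09503779] 9.270792723952326
stud side [0.52476761 0.09657169] 12.282014609765476 190.0
```

View pics/ov.png

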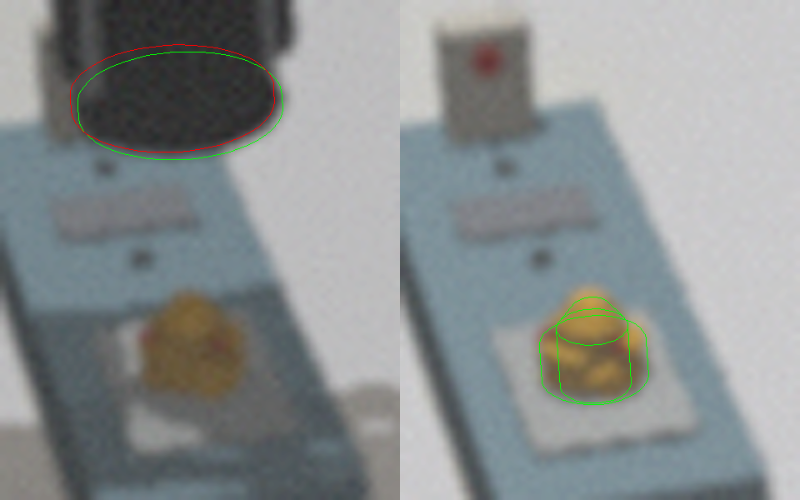

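>>> {"method": "send_rows", "body": {
  "targets": [
    [0.04,0,0.4,0,0,0,40],
    [0.04,0,0.8,0,0,0,40],
    [0.04,0,1.2,0,0,0,40],
    [0.04,0,1.45,0,0,0,40],
    [0.04,0,1.45,0,0,0,40]
  ]
}}

```text
time_s: 5.98
position: [0.5255, 0.0905, 0.0868]
tool_rot: [[-0.102, 0.995, -0.001], [0.995, 0.102, 0.0], [0.0, -0.001, -1.0]]
ft_force: [0.6, 0.6, -1.0]
grip_width: 0.0496
```

```bash
for i in 1 2; do python3 go.py .5258 .0908 .069 96;done; python3 - <<'E'
from h import *
b,_=vision.get_image('side')
cv2.imwrite('pics/m5.png',cv2.resize(b[140:230,250:350,::-1],None,fx=6,fy=6,interpolation=cv2.INTER_CUBIC))
E
```

```text
t 5.975 pos [0.5255 0.0905 0.0868] psi 95.84 q6 -8.8 tilt [-0.0015  0.    ]
units [0.005 0.008 0.356] rz -0.02 F [ 0.65  0.64 -1.03] M [0.036 0.055 0.041] w 0.0496
t 5.975 pos [0.5255 0.0905 0.0868] psi 95.84 q6 -8.8 tilt [-0.0015  0.    ]
units [0.005 0.008 0.356] rz -0.02 F [ 0.65  0.64 -1.03] M [0.036 0.055 0.041] w 0.0496
```

View pics/m5.png

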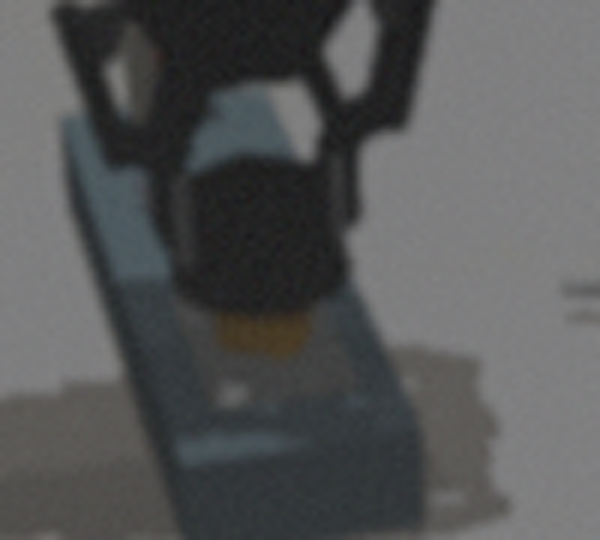

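Nut is held over the stud and looks centred. Now I lower it slowly and watch the forces.

>>> {"method": "send_rows", "body": {
  "targets": [
    [0,0,0.06,0,0,0,40],
    [0,0,0.12,0,0,0,40],
    [0,0,0.18,0,0,0,40],
    [0,0,0.18,0,0,0,40]
  ]
}}

```text
time_s: 6.52
position: [0.5255, 0.0911, 0.0782]
tool_rot: [[-0.103, 0.995, -0.0], [0.995, 0.103, 0.0], [0.0, -0.0, -1.0]]
ft_force: [-0.8, 0.2, 0.0]
grip_width: 0.0496
```

```bash
python3 go.py .5258 .0908 .069 96
```

```text
t 6.525 pos [0.5255 0.0911 0.0782] psi 95.89 q6 -8.8 tilt [-0.0004  0.    ]
units [-0.006  0.005  0.183] rz -0.013 F [-0.77  0.24  0.01] M [ 0.012  0.046 -0.003] w 0.0496
```

>>> {"method": "send_rows", "body": {
  "targets": [
    [0,0,0.04,0,0,0,40],
    [0,0,0.08,0,0,0,40],
    [0,0,0.12,0,0,0,40],
    [0,0,0.12,0,0,0,40]
  ]
}}

```text
time_s: 7.02
position: [0.5254, 0.0913, 0.0721]
tool_rot: [[-0.103, 0.995, -0.001], [0.995, 0.103, 0.0], [0.001, -0.001, -1.0]]
ft_force: [0.1, 2.7, -2.5]
grip_width: 0.0498
```

```bash
python3 go.py .5258 .0908 .069 96
```

```text
t 7.025 pos [0.5254 0.0913 0.0721] psi 95.89 q6 -8.8 tilt [-0.0007  0.0004]
units [-0.01   0.008  0.061] rz -0.014 F [ 0.14  2.68 -2.46] M [0.386 0.051 0.037] w 0.0498
```

>>> {"method": "send_rows", "body": {
  "targets": [
    [0.02,0,0,0,0,0,40],
    [0.02,0,0.03,0,0,0,40],
    [0.02,0,0.03,0,0,0,40]
  ]
}}

```text
time_s: 7.4
position: [0.5256, 0.0919, 0.0707]
tool_rot: [[-0.103, 0.995, -0.0], [0.995, 0.103, -0.0], [-0.0, -0.0, -1.0]]
ft_force: [0.5, -0.9, -1.9]
grip_width: 0.0495
```

```bash
python3 go.py .5258 .0908 .069 96
```

```text
t 7.4 pos [0.5256 0.0919 0.0707] psi 95.89 q6 -8.7 tilt [-0.     -0.0001]
units [-0.023  0.003  0.035] rz -0.014 F [ 0.47 -0.94 -1.92] M [-0.025 -0.018  0.017] w 0.0495
```

Lateral force has gone. I keep going down to contact.

>>> {"method": "send_rows", "body": {
  "targets": [
    [0,0,0.02,0,0,0,40],
    [0,0,0.03,0,0,0,40],
    [0,0,0.03,0,0,0,40]
  ]
}}

```text
time_s: 7.78
position: [0.5255, 0.092, 0.0693]
tool_rot: [[-0.103, 0.995, -0.0], [0.995, 0.103, 0.0], [0.0, -0.0, -1.0]]
ft_force: [0.8, 0.5, -1.4]
grip_width: 0.0496
```

```bash
python3 go.py .5258 .0918 .069 96
```

```text
t 7.775 pos [0.5255 0.092  0.0693] psi 95.89 q6 -8.7 tilt [-0.0001  0.    ]
units [-0.005  0.006  0.006] rz -0.014 F [ 0.84  0.45 -1.38] M [-0.011 -0.006 -0.009] w 0.0496
```

>>> {"method": "send_rows", "body": {
  "targets": [
    [0,0,0.01,0,0,0,40],
    [0,0,0.02,0,0,0,40],
    [0,0,0.02,0,0,0,40]
  ]
}}

```text
time_s: 8.15
position: [0.5256, 0.092, 0.0688]
tool_rot: [[-0.103, 0.995, 0.001], [0.995, 0.103, -0.0], [-0.0, 0.001, -1.0]]
ft_force: [-1.9, 0.4, 4.0]
grip_width: 0.0494
```

```bash
python3 go.py .5258 .0918 .069 96
```

```text
t 8.15 pos [0.5256 0.092  0.0688] psi 95.89 q6 -8.7 tilt [ 0.0006 -0.0001]
units [-0.005  0.003 -0.003] rz -0.013 F [-1.87  0.36  3.97] M [-0.028  0.287  0.014] w 0.0494
```

Contact at 4 N with the underside at about 61.3 mm, so the lugs are on the lands rather than the stops. I start backing off gently anticlockwise.

>>> {"method": "send_rows", "body": {
  "targets": [
    [0,0,0,0,0,-0.4,40],
    [0,0,0,0,0,-0.8,40],
    [0,0,0,0,0,-1.2,40],
    [0,0,0,0,0,-1.6,40],
    [0,0,0,0,0,-2.0,40]
  ]
}}

```text
time_s: 8.78
position: [0.526, 0.0922, 0.0688]
tool_rot: [[-0.374, 0.927, 0.001], [0.927, 0.374, 0.0], [-0.0, 0.001, -1.0]]
ft_force: [-0.1, 1.7, 5.3]
grip_width: 0.0494
```

```bash
python3 go.py .5258 .0918 .069 96
```

```text
t 8.775 pos [0.526  0.0922 0.0688] psi 111.99 q6 -24.8 tilt [0.0014 0.0002]
units [-0.005 -0.006 -0.003] rz 1.998 F [-0.14  1.7   5.26] M [ 0.117  0.06  -0.054] w 0.0494
```

>>> {"method": "send_rows", "body": {
  "targets": [
    [0,0,0,0,0,-0.4,40],
    [0,0,0,0,0,-0.8,40]
  ]
}}

```text
time_s: 9.02
position: [0.5262, 0.0922, 0.0688]
tool_rot: [[-0.475, 0.88, 0.002], [0.88, 0.475, 0.001], [-0.001, 0.002, -1.0]]
ft_force: [0.3, 1.1, 3.2]
grip_width: 0.0498
```

>>> {"method": "send_rows", "body": {
  "targets": [
    [0,0,0,0,0,-0.3,40],
    [0,0,0,0,0,-0.5,40]
  ]
}}

```text
time_s: 9.28
position: [0.526, 0.092, 0.0686]
tool_rot: [[-0.535, 0.845, 0.001], [0.845, 0.535, -0.0], [-0.001, 0.001, -1.0]]
ft_force: [0.9, -0.4, 1.6]
grip_width: 0.0498
```

```bash
python3 go.py .5258 .0918 .069 96
```

```text
t 9.275 pos [0.526  0.092  0.0686] psi 122.35 q6 -35.1 tilt [ 0.0014 -0.0001]
units [-0.001 -0.006 -0.007] rz 3.294 F [ 0.88 -0.38  1.61] M [-0.029 -0.138 -0.038] w 0.0498
```

>>> {"method": "send_rows", "body": {
  "targets": [
    [0,0,0.01,0,0,0,40],
    [0,0,0.01,0,0,-0.25,40],
    [0,0,0.01,0,0,-0.25,40]
  ]
}}

```text
time_s: 9.65
position: [0.5251, 0.0922, 0.0675]
tool_rot: [[-0.564, 0.826, -0.001], [0.826, 0.564, 0.0], [0.001, -0.001, -1.0]]
ft_force: [-0.3, 1.8, -0.6]
grip_width: 0.0496
```

```bash
python3 go.py .5258 .0918 .069 96
```

```text
t 9.65 pos [0.5251 0.0922 0.0675] psi 124.3 q6 -37.1 tilt [-0.0012  0.0004]
units [-0.015  0.007 -0.031] rz 3.537 F [-0.33  1.77 -0.56] M [ 0.232 -0.028  0.029] w 0.0496
```

Support has vanished at about 28° anticlockwise, so it is dropping in. I follow it down without turning.

>>> {"method": "send_rows", "body": {
  "targets": [
    [0,0,0.02,0,0,0,40],
    [0,0,0.04,0,0,0,40],
    [0,0,0.04,0,0,0,40]
  ]
}}

```text
time_s: 10.02
position: [0.5252, 0.0923, 0.0655]
tool_rot: [[-0.563, 0.826, -0.001], [0.826, 0.563, 0.001], [0.001, -0.0, -1.0]]
ft_force: [-0.6, 3.9, -0.6]
grip_width: 0.0499
```

```bash
python3 go.py .5258 .0918 .069 96
```

```text
t 10.025 pos [0.5252 0.0923 0.0655] psi 124.29 q6 -37.1 tilt [-0.0009  0.0005]
units [-0.016  0.004 -0.069] rz 3.536 F [-0.65  3.87 -0.62] M [0.679 0.215 0.094] w 0.0499
```

>>> {"method": "send_rows", "body": {
  "targets": [
    [0.01,0.006,0.0,0,0,0,40],
    [0.01,0.006,0.02,0,0,0,40],
    [0.01,0.006,0.03,0,0,0,40],
    [0.01,0.006,0.03,0,0,0,40]
  ]
}}

```text
time_s: 10.52
position: [0.5255, 0.0925, 0.0643]
tool_rot: [[-0.563, 0.826, -0.0], [0.826, 0.563, -0.0], [-0.0, -0.0, -1.0]]
ft_force: [-1.4, 0.8, -0.7]
grip_width: 0.0497
```

```bash
python3 go.py .5258 .0918 .069 96
```

```text
t 10.525 pos [0.5255 0.0925 0.0643] psi 124.29 q6 -37.0 tilt [-0.     -0.0001]
units [-0.015 -0.003 -0.094] rz 3.536 F [-1.41  0.83 -0.68] M [0.278 0.135 0.056] w 0.0497
```

>>> {"method": "send_rows", "body": {
  "targets": [
    [0,0,0.01,0,0,0,40],
    [0,0,0.02,0,0,0,40],
    [0,0,0.02,0,0,0,40]
  ]
}}

```text
time_s: 10.9
position: [0.5255, 0.0924, 0.0631]
tool_rot: [[-0.563, 0.826, -0.0], [0.826, 0.563, -0.0], [-0.0, -0.0, -1.0]]
ft_force: [-0.5, -0.4, -2.4]
grip_width: 0.0493
```

```bash
python3 go.py .5258 .0918 .069 96
```

```text
t 10.9 pos [0.5255 0.0924 0.0631] psi 124.29 q6 -37.0 tilt [-0.0001 -0.0003]
units [-0.013 -0.003 -0.118] rz 3.536 F [-0.46 -0.43 -2.44] M [-0.064 -0.011  0.038] w 0.0493
```

>>> {"method": "send_rows", "body": {
  "targets": [
    [0,0,0.01,0,0,0,40],
    [0,0,0.02,0,0,0,40],
    [0,0,0.02,0,0,0,40]
  ]
}}

```text
time_s: 11.28
position: [0.5255, 0.0926, 0.0623]
tool_rot: [[-0.563, 0.826, 0.0], [0.826, 0.563, -0.0], [-0.0, 0.0, -1.0]]
ft_force: [-0.3, 0.4, -1.2]
grip_width: 0.0493
```

```bash
python3 go.py .5258 .0918 .069 96
```

```text
t 11.275 pos [0.5255 0.0926 0.0623] psi 124.29 q6 -37.0 tilt [ 0.0001 -0.    ]
units [-0.016 -0.005 -0.134] rz 3.536 F [-0.25  0.37 -1.16] M [0.029 0.001 0.014] w 0.0493
```

>>> {"method": "send_rows", "body": {
  "targets": [
    [0,0,0.01,0,0,0,40],
    [0,0,0.02,0,0,0,40],
    [0,0,0.02,0,0,0,40]
  ]
}}

```text
time_s: 11.65
position: [0.5256, 0.0926, 0.0617]
tool_rot: [[-0.563, 0.826, 0.001], [0.826, 0.563, -0.0], [-0.0, 0.0, -1.0]]
ft_force: [-1.8, -0.7, 3.6]
grip_width: 0.0493
```

```bash
python3 go.py .5258 .0918 .069 96
```

```text
t 11.65 pos [0.5256 0.0926 0.0617] psi 124.3 q6 -37.0 tilt [ 0.0005 -0.    ]
units [-0.016 -0.006 -0.147] rz 3.537 F [-1.82 -0.75  3.61] M [-0.053  0.273 -0.024] w 0.0493
```

Dropped in: contact at underside of about 54.4 mm. I turn clockwise, following the lead.

>>> {"method": "send_rows", "body": {
  "targets": [
    [0,0,-0.006,0,0,0.2,40],
    [0,0,-0.002,0,0,0.5,40],
    [0,0,0.003,0,0,1.0,40],
    [0,0,0.008,0,0,1.5,40],
    [0,0,0.013,0,0,2.0,40]
  ]
}}

```text
time_s: 12.28
position: [0.5259, 0.0925, 0.0608]
tool_rot: [[-0.311, 0.951, 0.001], [0.951, 0.311, -0.0], [-0.0, 0.001, -1.0]]
ft_force: [0.0, -0.1, 1.1]
grip_width: 0.0496
```

```bash
python3 go.py .5258 .0918 .069 96
```

```text
t 12.275 pos [0.5259 0.0925 0.0608] psi 108.09 q6 -20.8 tilt [ 0.001  -0.0001]
units [-0.013 -0.006 -0.164] rz 1.511 F [ 0.03 -0.12  1.09] M [-0.055 -0.012  0.066] w 0.0496
```

Threading smoothly with negligible torque. I continue.

>>> {"method": "send_rows", "body": {
  "targets": [
    [0,0,0.005,0,0,0.5,40],
    [0,0,0.011,0,0,1.0,40],
    [0,0,0.016,0,0,1.5,40],
    [0,0,0.021,0,0,2.0,40]
  ]
}}

```text
time_s: 12.78
position: [0.5258, 0.0925, 0.0596]
tool_rot: [[-0.037, 0.999, 0.001], [0.999, 0.037, -0.0], [-0.0, 0.001, -1.0]]
ft_force: [0.3, -0.5, 1.7]
grip_width: 0.0495
```

```bash
python3 go.py .5258 .0918 .069 96
```

```text
t 12.775 pos [0.5258 0.0925 0.0596] psi 92.09 q6 -4.8 tilt [ 0.0007 -0.0001]
units [-0.014 -0.    -0.187] rz -0.488 F [ 0.26 -0.51  1.71] M [-0.114 -0.117  0.017] w 0.0495
```

>>> {"method": "send_rows", "body": {
  "targets": [
    [0,0,0.005,0,0,0.5,40],
    [0,0,0.011,0,0,1.0,40],
    [0,0,0.016,0,0,1.5,40],
    [0,0,0.021,0,0,2.0,40]
  ]
}}

```text
time_s: 13.28
position: [0.5257, 0.0925, 0.0585]
tool_rot: [[0.24, 0.971, 0.0], [0.971, -0.24, -0.0], [-0.0, 0.0, -1.0]]
ft_force: [0.7, -0.2, 0.9]
grip_width: 0.0496
```

```bash
python3 go.py .5258 .0918 .069 96
```

```text
t 13.275 pos [0.5257 0.0925 0.0585] psi 76.09 q6 11.2 tilt [ 0.0005 -0.0001]
units [-0.013  0.005 -0.209] rz -2.488 F [ 0.66 -0.2   0.9 ] M [-0.04  -0.108  0.005] w 0.0496
```

>>> {"method": "send_rows", "body": {
  "targets": [
    [0,0,0.005,0,0,0.5,40],
    [0,0,0.011,0,0,1.0,40],
    [0,0,0.011,0,0,1.0,40]
  ]
}}

```text
time_s: 13.65
position: [0.5256, 0.0926, 0.058]
tool_rot: [[0.37, 0.929, 0.0], [0.929, -0.37, 0.0], [0.0, 0.0, -1.0]]
ft_force: [0.3, 0.7, 1.4]
grip_width: 0.0495
```

```bash
python3 go.py .5258 .0918 .069 96
```

```text
t 13.65 pos [0.5256 0.0926 0.058 ] psi 68.28 q6 19.0 tilt [0.0002 0.    ]
units [-0.013  0.01  -0.221] rz -3.465 F [0.3  0.73 1.43] M [-0.01  -0.039 -0.036] w 0.0495
```

>>> {"method": "send_rows", "body": {
  "targets": [
    [0,0,0.005,0,0,0.5,40],
    [0,0,0.011,0,0,1.0,40],
    [0,0,0.011,0,0,1.0,40]
  ]
}}

```text
time_s: 14.02
position: [0.5255, 0.0926, 0.0574]
tool_rot: [[0.495, 0.869, -0.0], [0.869, -0.495, 0.0], [0.0, -0.0, -1.0]]
ft_force: [-0.2, -0.0, 1.9]
grip_width: 0.0496
```

```bash
python3 go.py .5258 .0918 .069 96
```

```text
t 14.025 pos [0.5255 0.0926 0.0574] psi 60.36 q6 26.9 tilt [-0.0001  0.0002]
units [-0.012  0.014 -0.231] rz -4.455 F [-0.16 -0.03  1.93] M [ 0.036  0.022 -0.052] w 0.0496
```

>>> {"method": "send_rows", "body": {
  "targets": [
    [0,0,0.005,0,0,0.5,40],
    [0,0,0.011,0,0,1.0,40],
    [0,0,0.011,0,0,1.0,40]
  ]
}}

```text
time_s: 14.4
position: [0.5254, 0.0926, 0.0569]
tool_rot: [[0.61, 0.793, -0.0], [0.793, -0.61, 0.0], [-0.0, -0.0, -1.0]]
ft_force: [0.2, 0.4, 1.7]
grip_width: 0.0495
```

```bash
python3 go.py .5258 .0918 .069 96
```

```text
t 14.4 pos [0.5254 0.0926 0.0569] psi 52.42 q6 34.9 tilt [-0.0001  0.    ]
units [-0.009  0.016 -0.242] rz -5.447 F [0.2  0.4  1.68] M [-0.008  0.051 -0.018] w 0.0495
```

>>> {"method": "send_rows", "body": {
  "targets": [
    [0,0,0.005,0,0,0.5,40],
    [0,0,0.011,0,0,1.0,40],
    [0,0,0.011,0,0,1.0,40]
  ]
}}

```text
time_s: 14.78
position: [0.5256, 0.0927, 0.0565]
tool_rot: [[0.714, 0.7, 0.0], [0.7, -0.714, 0.0], [0.0, 0.0, -1.0]]
ft_force: [0.1, 0.1, 3.2]
grip_width: 0.0496
```

```bash
python3 go.py .5258 .0918 .069 96
```

```text
t 14.775 pos [0.5256 0.0927 0.0565] psi 44.44 q6 42.8 tilt [0.0004 0.0002]
units [-0.009  0.015 -0.25 ] rz -6.445 F [0.1  0.11 3.22] M [ 0.072  0.066 -0.007] w 0.0496
```

>>> {"method": "send_rows", "body": {
  "targets": [
    [0,0,0.003,0,0,0.3,40],
    [0,0,0.005,0,0,0.5,40],
    [0,0,0.005,0,0,0.5,40]
  ]
}}

```text
time_s: 15.15
position: [0.5257, 0.0926, 0.0565]
tool_rot: [[0.761, 0.649, 0.001], [0.649, -0.761, -0.0], [0.0, 0.0, -1.0]]
ft_force: [-0.2, -0.5, 5.7]
grip_width: 0.0496
```

```bash
python3 go.py .5258 .0918 .069 96
```

```text
t 15.15 pos [0.5257 0.0926 0.0565] psi 40.45 q6 46.8 tilt [ 0.0006 -0.    ]
units [-0.008  0.014 -0.249] rz -6.943 F [-0.17 -0.5   5.67] M [ 0.04   0.194 -0.097] w 0.0496
```

Height has stopped at about 49.1 mm and the force is rising, so the flange is on the strap. I turn a few degrees more, without pushing down, to confirm.

>>> {"method": "send_rows", "body": {
  "targets": [
    [0,0,0,0,0,0.3,40],
    [0,0,0,0,0,0.6,40],
    [0,0,0,0,0,1.0,40],
    [0,0,0,0,0,1.0,40]
  ]
}}

```text
time_s: 15.65
position: [0.5257, 0.0926, 0.0565]
tool_rot: [[0.844, 0.536, 0.001], [0.536, -0.844, 0.0], [0.001, 0.0, -1.0]]
ft_force: [-1.1, -0.5, 4.3]
grip_width: 0.0495
```

```bash
python3 go.py .5258 .0918 .069 96
```

```text
t 15.65 pos [0.5257 0.0926 0.0565] psi 32.43 q6 54.8 tilt [0.0007 0.    ]
units [-0.006  0.014 -0.25 ] rz -7.947 F [-1.11 -0.53  4.31] M [ 0.009  0.243 -0.034] w 0.0495
```

Height is constant while turning with low torque, so it is seated. I release and lift.

>>> {"method": "send_rows", "body": {
  "targets": [
    [0,0,-0.006,0,0,0,49.5],
    [0,0,-0.006,0,0,0,56],
    [0,0,-0.006,0,0,0,70],
    [0,0,-0.006,0,0,0,80],
    [0,0,-0.006,0,0,0,80]
  ],
  "grip_force": 20
}}

```text
time_s: 16.27
position: [0.5255, 0.0926, 0.0564]
tool_rot: [[0.845, 0.534, -0.0], [0.534, -0.845, 0.0], [-0.0, -0.0, -1.0]]
ft_force: [-0.2, 0.1, 0.8]
grip_width: 0.08
```

```bash
python3 go.py .5258 .0918 .069 96
```

```text
t 16.275 pos [0.5255 0.0926 0.0564] psi 32.3 q6 55.0 tilt [-0.0001  0.0001]
units [-0.003  0.017 -0.253] rz -7.962 F [-0.18  0.09  0.84] M [ 0.026 -0.015 -0.004] w 0.08
```

Now straight up, then back clear so the top camera can see.

>>> {"method": "send_rows", "body": {
  "targets": [
    [0,0,-0.3,0,0,0,80],
    [0,0,-0.9,0,0,0,80],
    [0,0,-1.7,0,0,0,80],
    [0,0,-2.5,0,0,0,80],
    [0,0,-3.2,0,0,0,80]
  ]
}}

```text
time_s: 16.9
position: [0.5254, 0.0926, 0.2192]
tool_rot: [[0.845, 0.534, 0.002], [0.534, -0.845, -0.0], [0.002, 0.001, -1.0]]
ft_force: [0.8, -0.5, 0.0]
grip_width: 0.08
```

>>> {"method": "send_rows", "body": {
  "targets": [
    [-0.6,0.8,0,0,0,0,80],
    [-1.2,1.6,0,0,0,0,80],
    [-1.8,2.4,0,0,0,0,80],
    [-2.3,3.1,0,0,0,0,80],
    [-2.3,3.1,0,0,0,0,80]
  ]
}}

```text
time_s: 17.52
position: [0.5108, -0.1023, 0.2173]
tool_rot: [[0.847, 0.531, 0.001], [0.531, -0.847, -0.001], [0.0, 0.001, -1.0]]
ft_force: [0.8, 0.5, -0.3]
grip_width: 0.0798
```

```bash
python3 go.py .5258 .0918 .069 96;  python3 - <<'E'
from h import *
b,_=vision.get_image('side');a,d=vision.get_image('top')
np.savez('t3.npz',a=a,b=b,d=d)
cv2.imwrite('pics/m6.png',np.hstack([cv2.resize(b[120:240,240:340,::-1],(500,600),interpolation=cv2.INTER_CUBIC),cv2.copyMakeBorder(cv2.resize(a[230:310,180:260,::-1],(300,300),interpolation=cv2.INTER_CUBIC),0,300,0,0,0)]))
cv2.imwrite('pics/m7.png',np.hstack([a,b])[::2,::2,::-1])
E
```

```text
t 17.525 pos [ 0.5108 -0.1023  0.2173] psi 32.08 q6 33.6 tilt [ 0.0009 -0.0007]
units [ 2.313 -3.133  2.964] rz -7.99 F [ 0.85  0.54 -0.34] M [ 0.057 -0.036 -0.034] w 0.0798
```

View pics/m6.png

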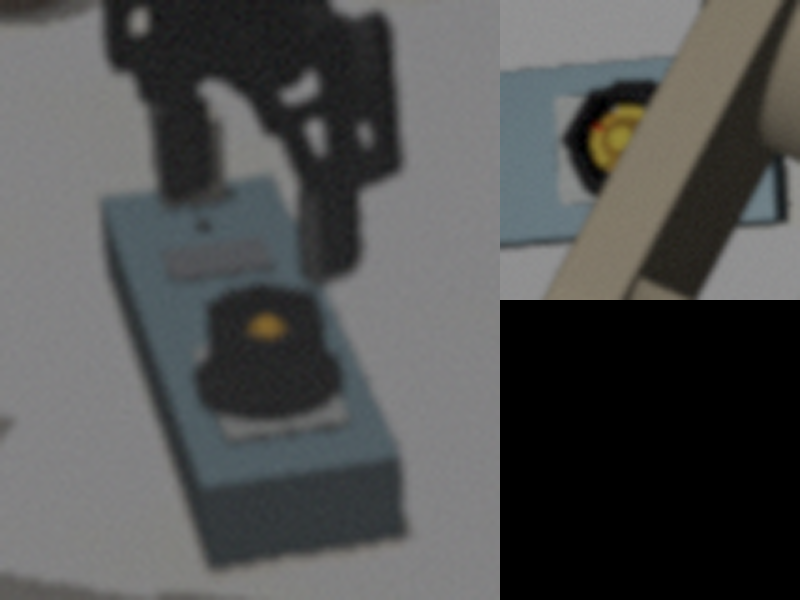

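View pics/m7.png

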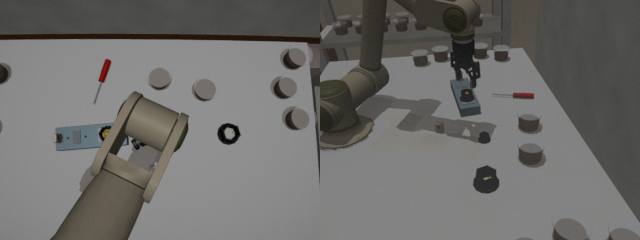

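```bash
python3 - <<'E'
from h import *
D=np.load('t3.npz')
for n,k in(('top','a'),('side','b')):
    if n=='side':_,d=vision.get_image('side')
    else:d=D['d']
    g=D[k].max(2); m=np.zeros(g.shape,bool)
    if n=='top': m[250:290,195:230]=g[250:290,195:230]<50
    else: m[176:205,278:312]=g[176:205,278:312]<50
    P=cloud(n,d,m);ok=np.hypot(P[:,0]-.525,P[:,1]-.092)<.045;P=P[ok]
    print(n,len(P),np.percentile(P[:,2],[5,25,50,75,90,97]).round(4))
    # per sector for flatness: flange ring
    r=np.hypot(P[:,0]-.5255,P[:,1]-.0922);q=P[(P[:,2]>.07)&(r<.028)];
    if len(q)>10:
        A=np.c_[q[:,:2]-[.5255,.0922],np.ones(len(q))];print(len(q),np.linalg.lstsq(A,q[:,2],rcond=None)[0].round(4))
E
```

```text
top 216 [0.0553 0.0711 0.0845 0.0861 0.0875 0.0884]
169 [-0.057  -0.092   0.0844]
side 495 [0.0547 0.0585 0.0719 0.0805 0.0857 0.0876]
250 [-0.0013  0.0252  0.0801]
```

>>> {"method": "send_rows", "body": {
  "targets": [
    [0,0,0,0,0,0,80],
    [0,0,0,0,0,0,80]
  ]
}}

```text
time_s: 17.92
position: [0.5111, -0.0991, 0.2166]
tool_rot: [[0.845, 0.535, 0.0], [0.535, -0.845, -0.0], [0.0, 0.0, -1.0]]
ft_force: [-0.5, 0.0, -0.5]
grip_width: 0.08
```

```bash
python3 -c "
from rig import env
print(env.close_job())"
```

```text
the job is handed in; nothing more can be done
None
```

The middle nut is threaded on and seated on the steel strap. I let go and handed the job in at about 18 s. No verdict comes back.

- **Placing:** I gripped the nut (jaws read 49.8 mm across its flats) and set it on the stud with 4 N. The underside was at about 61.3 mm, which is the height for the lands and not the stops.
- **Starting the thread:** It dropped in at about 28° anticlockwise, down to an underside of about 54.4 mm.
- **Screwing down:** About 80° clockwise brought it to about 49.1 mm, where the height stopped changing. Another 12° or so did not lower it. I did not turn the full 24° to the tight point.
- **Forces:** The highest force reading was under 6 N and the moment stayed under 0.7 N·m. These are the readings at the ends of moves, not continuous.

**Last checks:** The side picture shows the nut level on the strap. Depth readings put its top at about 85 mm and the flange top at about 55 mm, both right for a seated nut. The cups and screwdriver look untouched; the spare lampholder is in the side picture, but the arm's shadow falls across it and I did not check its position closely.

**Less certain:**
- The two cameras disagreed on the stud's position by about 5 mm, so I placed the nut from their relative offset and the contact forces.
- The arm partly hid the nut in the last top view. A plane fitted to the depth points there leaned by a few degrees, but those points mixed in other surfaces, so it says little about tilt.

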